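# Crucible on the balance, powder funnel held ready above it

### The arm

A 6-joint arm with a two-finger parallel gripper is mounted at the origin on a cart in front of the work surface, level with it; the furniture and walls round the work are solid. World frame = base frame: x ahead of the robot, y to its left, z up, the work surface at z = 0. Lengths are in m, angles in degrees, forces in N, time in s.
With the tool pointing down it reaches from about 0.325 to 0.775 m from the base axis. Payload 5.5 kg.
Tool frame: the origin (TCP) lies at the centre of the arm's flange, where the gripper is bolted on; the fingertips stand 182 mm ahead of it and the grasp point (between the pads) lies 163 mm ahead of it; z points along the fingers, y is the direction in which the jaws open and shut (so a half turn about z gives the same grasp; the last joint's range is limited). The gripper opens to 88 mm and grips with 3 to 60 N. Pads are 20 mm wide; open, the fingers measure 115 mm over their backs; the gripper's body (75 mm by 178 mm) begins 61 mm behind the grasp point.
Start: joints at [-68.795, 5.22, 70.514, -0, 104.267, -3.249], TCP at [0.248, -0.546, 0.405] pointing down, gripper open.
Joint ranges: [-164.24, 164.24], [-49.07, 125.15], [9.68, 141.18], [-86.29, 266.29], [3.28, 154.24], [-151.56, 151.56]. Speed limits (degrees/s): [147.25, 147.25, 172.46, 180, 180, 180].

### API

Orientations are given as [roll, pitch, yaw] about the fixed x, y, z axes, in that order (R = Rz(yaw) Ry(pitch) Rx(roll)).
In Python, from station import r gives the robot as it stands. The module is installed in compiled form; this text tells all that it offers. Calls block until the motion is done:
- r.reach(position, orientation): joint-space move of the TCP to a pose.
- r.servo_line(position, rotation=None, speed=0.15): straight line of the TCP; rotation=None keeps the orientation; speed is the mean speed in m/s.
- r.move_joints(angles): joint-space move.
- r.let_go() and r.grab(squeeze=None): open the fingers fully, or close them until they stop; squeeze is the grip in N (None keeps the last).
- r.wait(seconds).
- r.inverse_kinematics(position, orientation): joint angles nearest the present ones, or None.
- r.sense(): the state.
- r.snapshot(name): name is "scene" or "top" or "wrist"; returns a dict with "frame" (384x512x3 uint8, red, green, blue), "fx", "fy", "cx", "cy" (pixels), "R" (3x3) and "t" (3): a world point X has camera coordinates R X + t. Camera axes: x right, y down, z forward; pixel columns grow to the right and rows downward; lengths in m; the calibration is good to about 2 mm. A picture is of the moment at which its call begins. There is no depth.
A pose or a line that the arm cannot do raises r.IKError and nothing moves.
- r.hand_in(): hands the job in, once; it reports no verdict.
The state is a dict: "clock": time; "joints": joint angles; "joint_vel": joint speeds; "joint_torque": joint torques, N m; "tcp_pos": TCP position; "orientation": TCP orientation; "contact_force": force on the tool from outside, world axes, zero at the start; "torque": the same for the moment, N m; "opening": finger opening in m.
Only numpy, scipy, OpenCV 4.12 (cv2) and the standard library are available. Lean on these libraries where they do the work, as an engineer would, in place of code of your own. Each camera call takes 0.05 s, during which the arm holds its last target.

### The job

Get the crucible ready for filling: stand it upright in the middle of the small raised pan of the balance, setting it down rather than dropping it, and let go of it. Then take the steel funnel from its stand, bring it across the row of bottles to the balance without disturbing any bottle, and finish still holding the funnel upright and still, its spout centred over the crucible with its tip about one centimetre above the crucible's rim. The funnel must never touch the crucible.

Things in the scene. Friction and masses are not known exactly. Their poses are not given: they have to be found in the camera images.
- crucible: off-white ceramic crucible, a cup that widens upward: outside diameter 41 mm at the rim, about 25 mm at the foot, 31 mm high, about 30 g; stands upright on the bench at the start, in front of the bottles. Origin: centre of its underside; z up along its axis
- crucible_rim (a point): centre of the crucible's mouth, at the height of its rim, 31 mm above its underside
- balance: fixed low laboratory balance, white case 140 x 110 mm and 30 mm high (34 mm over the keys) with a grey panel, dark display and two keys at its front, and one small round steel pan on a thin stem. Origin: at bench level under the pan's centre; its x points from the display toward the back; the case reaches 85 mm in front of the pan's centre, 55 mm behind it and 55 mm to each side. It may stand left or right of the bottles
- pan (a point): centre of the top face of the balance's pan: a flat steel disc, diameter 40 mm, its top 55 mm above the bench and 23 mm clear above the case around it
- funnel_stand: fixed funnel stand: grey plate 80 x 80 x 8 mm on four legs, its top 50 mm above the bench, with a hole of 18 mm diameter through its middle in which the funnel's spout hangs. Origin: at bench level under the hole. It stands on the other side of the bottles from the balance
- funnel: steel powder funnel, 72 mm high, about 60 g, standing upright in the stand. From the bottom: spout of 11 to 14 mm diameter, 28 mm long; a flat collar of 24 mm diameter that rests on the plate; a cone; then an upright round band, 50 mm outside diameter, from 50 to 72 mm above the spout tip: grip it there, across the outside; it lifts straight up out of the hole (28 mm). Origin: centre of the spout tip, 22 mm above the bench at the start; z up along its axis
- spout_tip (a point): centre of the lower end of the funnel's spout (same point as the funnel's origin)
- bottle_white: white screw-cap bottle, 48 mm diameter, 106 mm high, loose, upright, one of the row of bottles between balance and stand; to be left alone. Origin: centre of its underside
- bottle_big: larger white screw-cap bottle, 58 mm diameter, 126 mm high, loose, upright in the same row; to be left alone. Origin: centre of its underside
- bottle_brown: brown bottle with black cap, 42 mm diameter, 90 mm high, loose, upright in the same row; to be left alone. Origin: centre of its underside

How it is judged (in metres and radians):
On the way, in this order (a step that is already met when the one before it is completed fails the run):
1. the crucible stands upright on the pan, within 10 mm of its centre, released, the funnel still in its stand (horizontal distance between crucible and pan below 0.01 m and z of crucible in the frame of pan between -0.003 and 0.003 m and angle between crucible's own z axis and vertical below 0.1 rad and contact force between crucible and the fingers below 0.02 N and distance of funnel from where it was at the start of the episode below 0.02 m), for 0.2 s.
2. the funnel is lifted clear out of its stand by the gripper (height (world z) of spout_tip above 0.055 m and contact force between funnel and the fingers above 0.5 N and contact force between funnel and funnel_stand below 0.02 N), for 0.1 s.
At the end, for the whole second after the job is handed in: Crucible upright on the pan, within 10 mm of its centre, touched by nothing else. The gripper holds the funnel upright (0.15 rad) and still, spout tip 3 to 20 mm above the crucible's rim, within 8 mm of the mouth's centre, touching nothing. Bottles within 20 mm of where they stood (horizontal distance between crucible and pan below 0.01 m and z of crucible in the frame of pan between -0.003 and 0.003 m and angle between crucible's own z axis and vertical below 0.1 rad and contact force between crucible and the arm below 0.02 N and contact force between crucible and the fingers below 0.02 N and contact force between funnel and the fingers above 0.5 N and contact force between funnel and crucible below 0.02 N and contact force between funnel and balance below 0.02 N and horizontal distance between spout_tip and crucible_rim below 0.008 m and z of spout_tip in the frame of crucible_rim between 0.003 and 0.02 m and angle between funnel's own z axis and vertical below 0.15 rad and linear speed of each of funnel, crucible below 0.02 m/s and distance of each of bottle_white, bottle_big, bottle_brown from where it was at the start of the episode below 0.02 m); the arm keeps its last pose, push and grip.
It fails at once if the funnel touches the crucible (contact force between funnel and crucible above 0.2 N).
It fails at once if the crucible is dropped onto the balance from more than 15 mm (horizontal distance between crucible and pan below 0.03 m and z of crucible in the frame of pan above 0.015 m and contact force between crucible and the fingers below 0.01 N).
It fails at once if a bottle is knocked over or pushed away (distance of any of bottle_white, bottle_big, bottle_brown from where it was at the start of the episode above 0.02 m or angle between any of bottle_white, bottle_big, bottle_brown's own z axis and vertical above 0.4 rad).
It also fails if it takes over 61 s, if anything falls off the work surface, if the arm or the gripper's body presses on something with over 40 N, if the wrist force passes 120 N, or if a joint passes its speed limit or range.

## Working session

There is one attempt and no reset: what is moved stays moved. The work goes in short steps, each a Python script; the robot and the scene stay as the last script left them, time stands still between calls to the robot, and variables do not carry over. Pictures are saved under pics/ and viewed, and the job is handed in when it is done.

```bash
mkdir -p pics; cat > h.py <<'E'
from station import r
import numpy as np, cv2, pickle
def snap(n,f):
    s=r.snapshot(n); cv2.imwrite('pics/%s.png'%f,s['frame'][:,:,::-1]); pickle.dump(s,open('pics/%s.pkl'%f,'wb')); return s
def load(f): return pickle.load(open('pics/%s.pkl'%f,'rb'))
def back(s,u,v,z):
    R=np.array(s['R']);t=np.array(s['t']); d=R.T@np.array([(u-s['cx'])/s['fx'],(v-s['cy'])/s['fy'],1]); c=-R.T@t
    return c+d*(z-c[2])/d[2]
def proj(s,X):
    p=np.array(s['R'])@np.array(X)+np.array(s['t']); return np.array([s['fx']*p[0]/p[2]+s['cx'],s['fy']*p[1]/p[2]+s['cy']])
def crop(f,u0,v0,u1,v1,k,out):
    im=cv2.imread('pics/%s.png'%f)[v0:v1,u0:u1]; cv2.imwrite('pics/%s.png'%out,cv2.resize(im,None,fx=k,fy=k,interpolation=cv2.INTER_CUBIC))
E
python3 - <<'E'
from h import *
for n in('scene','top'):
    s=snap(n,n+'1'); print(n,s['fx'],s['cx'],s['cy'],-np.array(s['R']).T@s['t'])
print(r.sense())
E
```

```text
scene 434.3263570138414 259.6454189504469 190.30458062362473 [0.08902338 0.45793417 0.79849222]
top 386.95971174472555 255.74149977145547 192.60600345957423 [ 4.96597673e-01 -6.58224417e-04  1.07673448e+00]
{'clock': 0.1, 'joints': array([-6.87944841e+01,  5.25960762e+00,  7.05756710e+01,  1.94395979e-03,
        1.04267705e+02, -3.24782888e+00]), 'joint_vel': array([-0.0811668 , -0.15028717, -0.18825124,  0.05247118,  0.11077633,
       -0.00302492]), 'joint_torque': array([ 3.88478904e-03, -4.47857559e+01, -4.07569778e+01,  7.00900541e-02,
        2.83910392e-02, -9.76131150e-05]), 'tcp_pos': array([ 0.24840125, -0.5462218 ,  0.40360436]), 'orientation': array([-1.79897288e+02, -7.71636325e-03,  2.44538152e+01]), 'contact_force': array([0.26816753, 0.1367407 , 0.21763141]), 'torque': array([-0.04043638,  0.04240747,  0.01680429]), 'opening': 0.08771265664925895}
```

View pics/scene1.png

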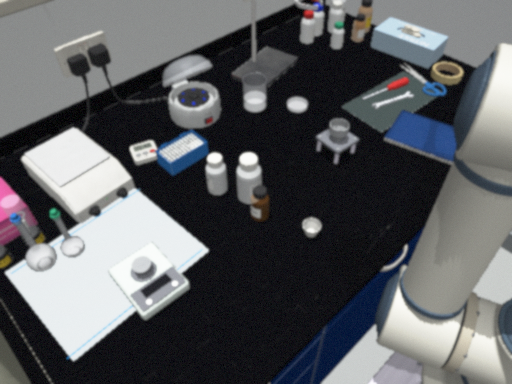

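View pics/top1.png

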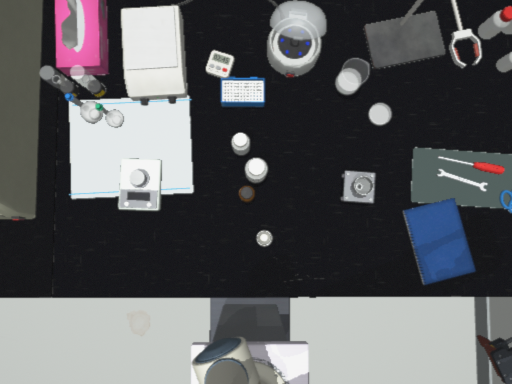

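The top view shows the balance pan at about (139,177), the stand and funnel at (361,186), and the crucible at (264,238). The bottles are at (241,143), (256,169) and (247,194). I'll enlarge these.

```bash
python3 - <<'E'
from h import *
a=cv2.imread('pics/top1.png')
def c(a,u,v,w,k): 
    return cv2.resize(a[v:v+w,u:u+w],(k*w,k*w),interpolation=cv2.INTER_CUBIC)
t=np.hstack([c(a,115,150,50,8)[:, :],c(a,336,162,50,8)])
cv2.imwrite('pics/cA.png',t)
t=np.hstack([c(a,244,218,40,7), c(a,220,125,80,5)[:280,:]] ) if 0 else None
cv2.imwrite('pics/cB.png',np.hstack([c(a,239,213,50,8),c(a,212,125,80,5)]))
b=cv2.imread('pics/scene1.png')
cv2.imwrite('pics/cC.png',np.hstack([c(b,110,235,80,5),c(b,287,203,50,8)]))
cv2.imwrite('pics/cD.png',np.hstack([c(b,312,110,50,8),c(b,200,145,80,5)]))
E
```

```text
(no output)
```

View pics/cA.png

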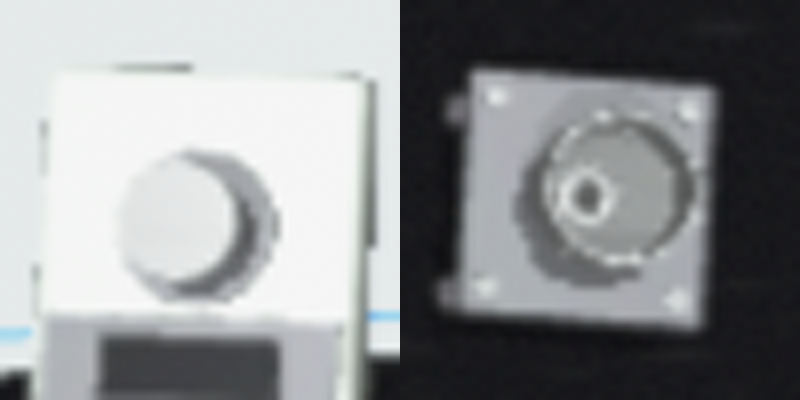

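View pics/cB.png

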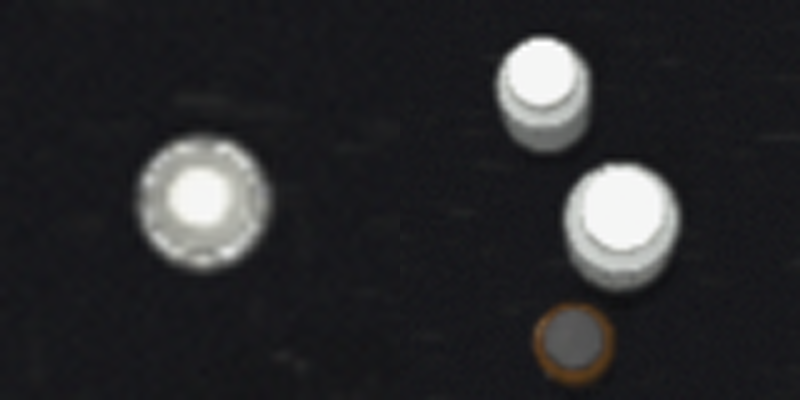

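View pics/cC.png

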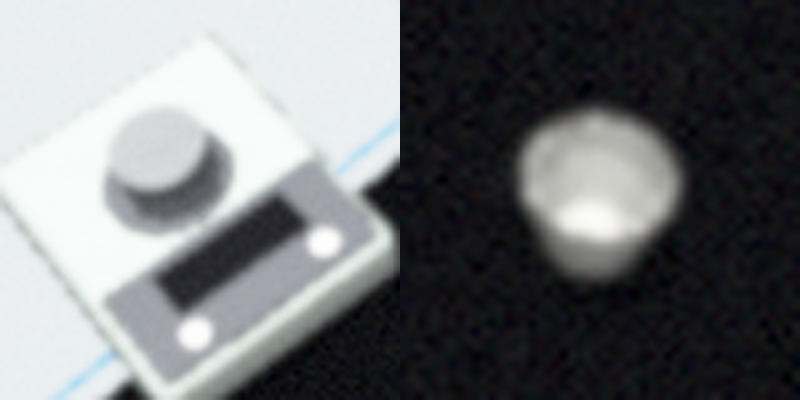

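View pics/cD.png

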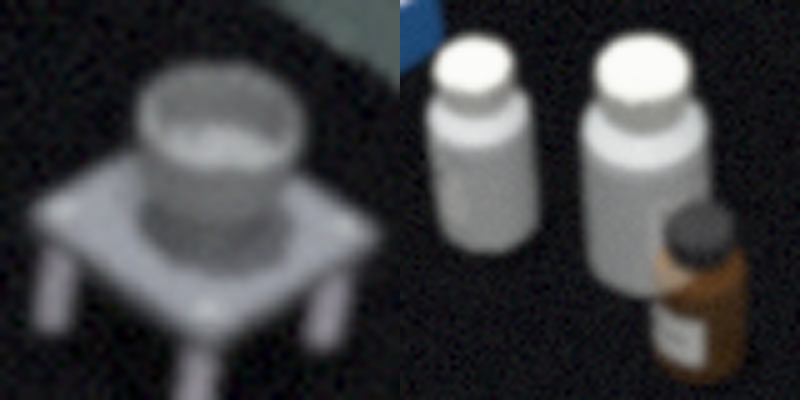

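```bash
python3 - <<'E'
from h import *
T=load('top1');S=load('scene1')
for n,s,u,v,z in [('pan',T,137.3,176.9,.055),('pan',S,141.3,264.5,.055),('fun',T,363,185,.094),('fun',S,339.1,124.1,.094),('plate',T,359.1,186.4,.05),
 ('cru',T,263.7,237.7,.031),('cru',S,311.6,224.4,.031),('white',T,239.9,138.9,.106),('big',T,256.3,165.9,.126),('brown',T,246.5,192.3,.09),
 ('white',S,200+71.5/5-.0,145+63/5,.106),('big',S,200+241/5,145+72/5,.126),('brown',S,200+301/5,145+232/5,.09)]:
    print(n,back(s,u,v,z).round(4), np.linalg.norm(back(s,u,v,z)[:2]).round(3))
E
```

```text
pan [0.6009 0.2959 0.055 ] 0.67
pan [0.5988 0.2991 0.055 ] 0.669
fun [ 0.5771 -0.2907  0.094 ] 0.646
fun [ 0.5783 -0.2913  0.094 ] 0.648
plate [ 0.5769 -0.2932  0.05  ] 0.647
cru [ 0.4397 -0.0386  0.031 ] 0.441
cru [ 0.4406 -0.0389  0.031 ] 0.442
white [0.6928 0.0242 0.106 ] 0.693
big [ 0.6215 -0.0171  0.126 ] 0.622
brown [0.5583 0.0074 0.09  ] 0.558
white [0.693  0.0253 0.106 ] 0.693
big [ 0.6183 -0.0132  0.126 ] 0.618
brown [0.5533 0.0119 0.09  ] 0.553
```

All points agree between cameras to within about 5 mm, and the sizes fit. First the crucible; I'll check the IK for some yaw options.

```bash
python3 - <<'E'
from h import *
for yaw in (0,30,60,90,120,-90):
    print(yaw,[None if q is None else np.round(q) for q in [r.inverse_kinematics(p,[180,0,yaw]) for p in ([.44,-.0387,.192],[.6,.2975,.25],[.578,-.291,.246],[.59,0,.39])]])
r.reach([.44,-.0387,.29],[180,0,30])
s=snap('wrist','w1'); print(r.sense()['clock'],r.sense()['tcp_pos'],r.sense()['orientation'],proj(s,[.44,-.0387,.031]))
E
```

```text
0 [array([ -9., -16., 112.,  -0.,  84.,  81.]), array([ 23.,  17.,  73.,  -0.,  90., 113.]), array([-30.,  14.,  77.,  -0.,  89.,  60.]), array([ -3.,   4.,  74.,  -0., 103.,  87.])]
30 [array([ -9., -16., 112.,  -0.,  84.,  51.]), array([23., 17., 73., -0., 90., 83.]), array([-30.,  14.,  77.,  -0.,  89.,  30.]), array([ -3.,   4.,  74.,  -0., 103.,  57.])]
60 [array([ -9., -16., 112.,  -0.,  84.,  21.]), array([23., 17., 73., -0., 90., 53.]), array([-30.,  14.,  77.,  -0.,  89.,   0.]), array([ -3.,   4.,  74.,  -0., 103.,  27.])]
90 [array([ -9., -16., 112.,   0.,  84.,  -9.]), array([23., 17., 73., -0., 90., 23.]), array([-30.,  14.,  77.,   0.,  89., -30.]), array([ -3.,   4.,  74.,   0., 103.,  -3.])]
120 [array([ -9., -16., 112.,   0.,  84., -39.]), array([23., 17., 73.,  0., 90., -7.]), array([-30.,  14.,  77.,   0.,  89., -60.]), array([ -3.,   4.,  74.,   0., 103., -33.])]
-90 [None, None, array([-30.,  14.,  77.,  -0.,  89., 150.]), None]
2.15 [ 0.44016417 -0.03938912  0.29027682] [ 1.79975918e+02 -1.31875590e-02  2.99301419e+01] [257.22408614 196.39451873]
```

View pics/w1.png

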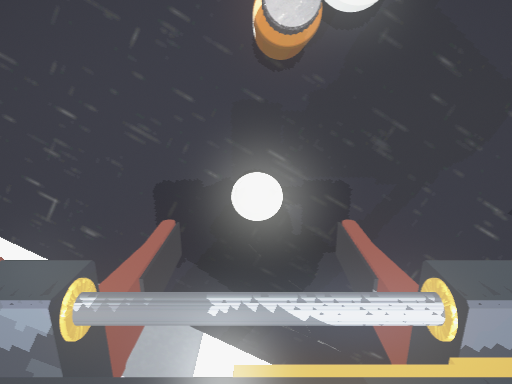

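The wrist view shows the crucible centred at (257,196), which matches my estimate (257.2,196.4). The brown bottle at (285,20) is clear of the fingers. Now I'll grasp, lift and check.

```bash
python3 - <<'E'
from h import *
r.servo_line([.44,-.0387,.192],speed=.12)
print(r.sense()['tcp_pos'],r.sense()['contact_force'])
r.grab(6); st=r.sense(); print(st['opening'])
r.servo_line([.44,-.0387,.30],speed=.12)
st=r.sense(); print(st['clock'],st['opening'],st['contact_force'],st['tcp_pos'])
s=snap('wrist','w2');snap('scene','s2')
crop('s2',250,130,400,250,5,'s2c')
E
```

```text
[ 0.44033963 -0.03878827  0.19285223] [-0.14125914 -1.01153804  1.11247539]
0.03887881144206647
4.9833 0.03884680358685923 [-0.24307421 -0.76941217 -0.62160524] [ 0.43983715 -0.03867781  0.29897353]
```

View pics/w2.png

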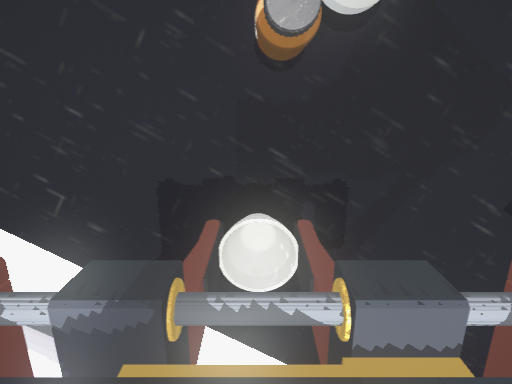

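View pics/s2c.png

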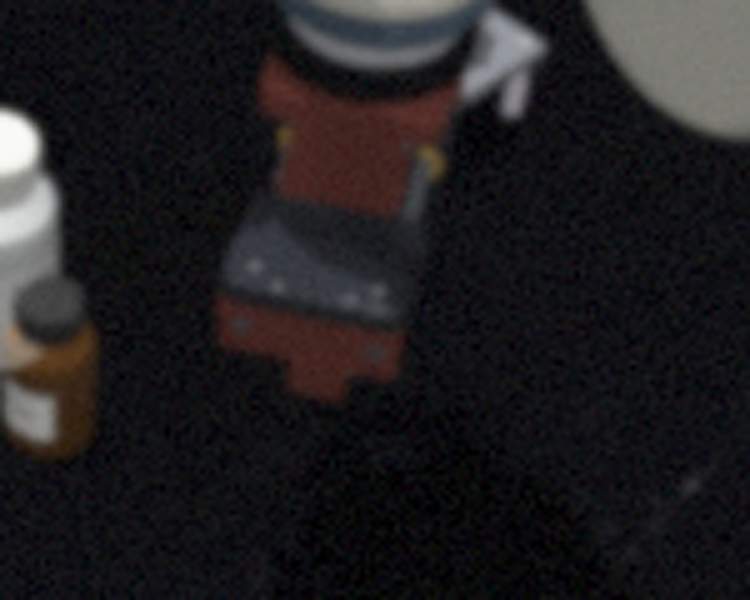

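The crucible is held upright between the pads, rim at about (258,256). I'll carry it over the pan and use the wrist camera to refine the pan position.

```bash
python3 - <<'E'
from h import *
s=load('w2'); print('rim exp',proj(s,[.44,-.0387,.031+.106]))
r.servo_line([.50,.2975,.30],speed=.2)
s=snap('wrist','w3'); st=r.sense(); print(st['clock'],st['tcp_pos'],st['opening'],proj(s,[.6,.2975,.055]))
E
```

```text
rim exp [258.60997542 254.16904635]
6.9917 [0.50007963 0.29676936 0.30016871] 0.039174657669443017 [330.46983064  81.0944109 ]
```

View pics/w3.png

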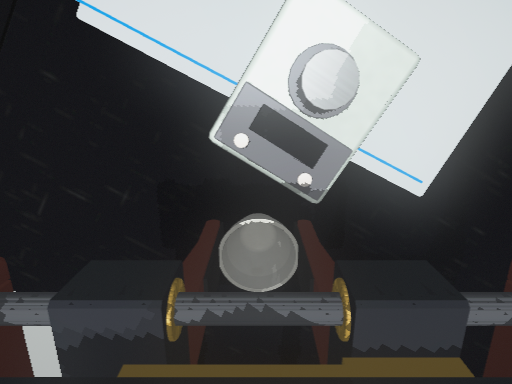

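The pan's top face is centred at (330,79), and my estimate projects to (330.5,81). They agree within about 1.5 mm. I'll place the crucible now, creeping down the last millimetres.

```bash
python3 - <<'E'
from h import *
s=load('w3'); b=back(s,330,79.3,.055); print(b)
p=(b[:2]+[.6,.2975])/2
print(p)
r.servo_line([*p,.30],speed=.15)
r.servo_line([*p,.256],speed=.06); r.wait(.3)
st=r.sense();f0=st['contact_force'];print(st['tcp_pos'],f0)
z=.256
while z>.2455:
    z-=.0015 if z<.2505 else .002
    r.servo_line([*p,z],speed=.03); r.wait(.1)
    st=r.sense(); d=st['contact_force']-f0; print(round(z,4),st['tcp_pos'].round(4),d.round(2),round(st['opening'],4))
    if d[2]>1.0: break
snap('wrist','w4'); s=snap('scene','s4'); print(st['clock']); np.save('p.npy',p)
crop('s4',90,200,210,300,6,'s4c')
E
```

```text
[0.60080529 0.29841821 0.055     ]
[0.60040264 0.2979591 ]
[0.60046733 0.2979883  0.25642403] [-0.76041827  0.39018169 -0.02046618]
0.254 [0.6004 0.298  0.2539] [ 1.   -1.09 -0.14] 0.0389
0.252 [0.6004 0.298  0.252 ] [ 0.69 -1.31 -0.47] 0.0389
0.25 [0.6004 0.298  0.25  ] [0.23 0.03 0.33] 0.0394
0.2485 [0.6004 0.298  0.2485] [-0.41 -0.22  0.14] 0.039
0.247 [0.6004 0.2979 0.247 ] [1.29 0.13 0.63] 0.0391
0.2455 [0.6004 0.2982 0.2465] [-0.57  1.27  5.44] 0.039
11.0917
```

View pics/w4.png

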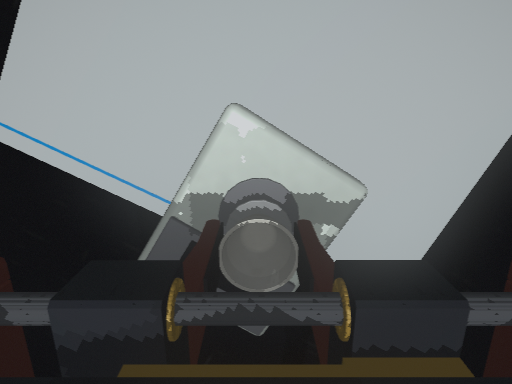

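View pics/s4c.png

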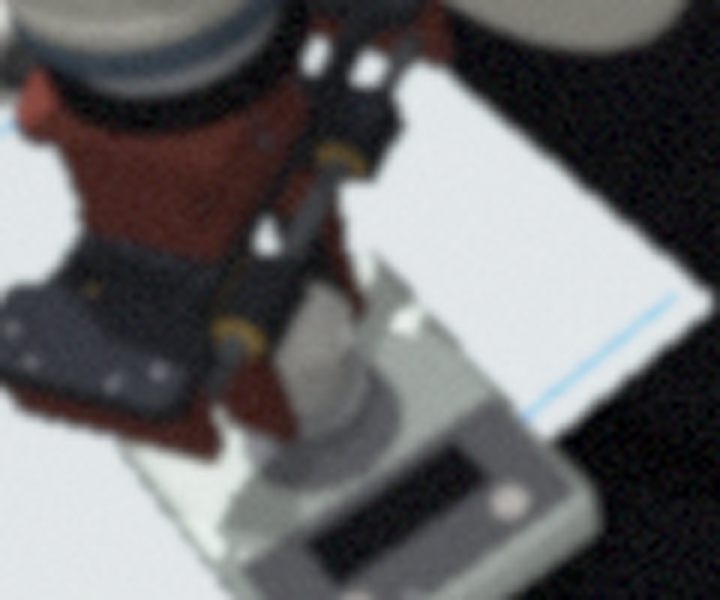

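Contact came at TCP z 0.2465 with +5.4 N, as expected, and the crucible looks seated in the pan's middle. I'll back off slightly, release, lift and look.

```bash
python3 - <<'E'
from h import *
p=np.load('p.npy')
r.servo_line([*p,.2470],speed=.03); r.wait(.1); print(r.sense()['contact_force'])
r.let_go(); r.wait(.3)
r.servo_line([*p,.33],speed=.12)
s=snap('scene','s5'); snap('wrist','w5'); snap('top','t5'); print(r.sense()['clock'],r.sense()['opening'],proj(s,[*p,.086]),proj(load('w5'),[*p,.086]))
crop('s5',100,220,200,300,7,'s5c')
E
```

```text
[-0.17779923  0.13230472  0.9716691 ]
13.725 0.08797406938555034 [138.15294475 254.95675006] [258.2599383  202.43318977]
```

View pics/s5c.png

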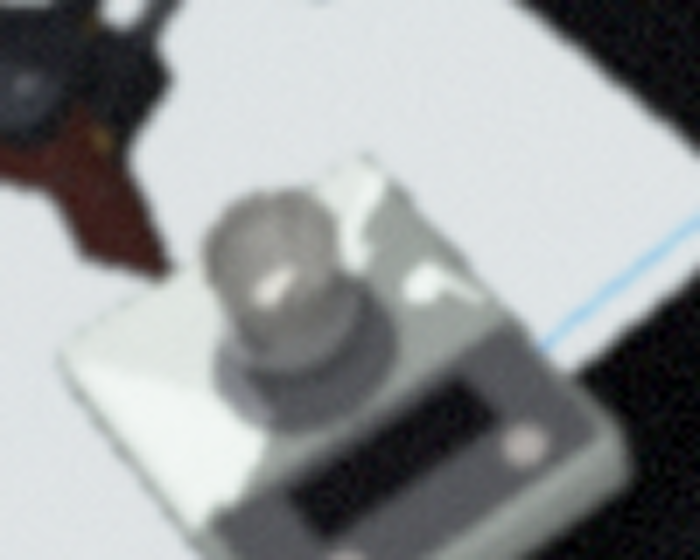

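View pics/w5.png

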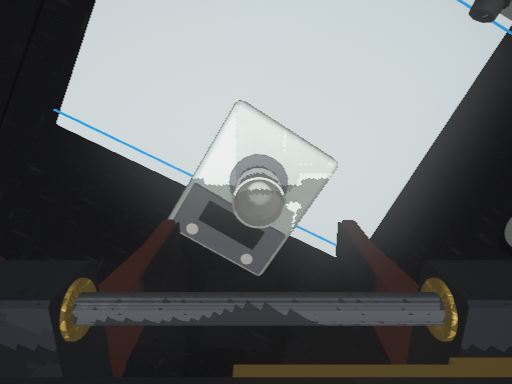

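The crucible stands upright, with its rim at wrist pixel (259.5,202) against an expected (258.3,202.4), so it's within 1 mm of the plan. Next is the funnel, crossing above the bottles.

```bash
python3 - <<'E'
from h import *
p=np.load('p.npy')
r.servo_line([*p,.38],speed=.15)
r.servo_line([.5775,-.291,.38],speed=.25)
r.servo_line([.5775,-.291,.32],speed=.15);r.wait(.1)
s=snap('wrist','w6'); print(r.sense()['clock'],r.sense()['tcp_pos'],proj(s,[.5775,-.2915,.094]),proj(s,[.5775,-.2915,.05]))
E
```

```text
17.4167 [ 0.57771832 -0.29104474  0.3220256 ] [257.82224004 210.93032584] [257.78500666 192.91577784]
```

View pics/w6.png

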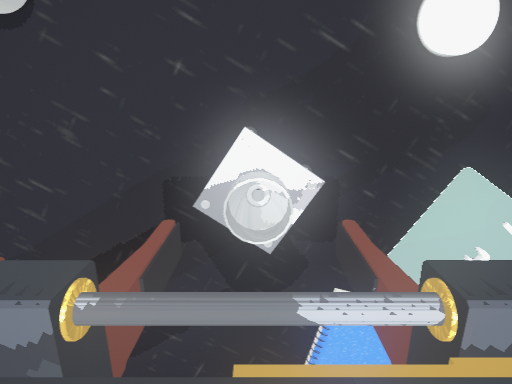

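The funnel rim is centred at (258,210.5), against an expected (257.8,210.9). I'll grasp and lift.

```bash
python3 - <<'E'
from h import *
q=[.5775,-.2912]
r.servo_line([*q,.246],speed=.1); r.wait(.2); f0=r.sense()['contact_force']; print(r.sense()['tcp_pos'])
r.grab(15); r.wait(.2); st=r.sense(); print(st['opening'],st['contact_force']-f0,st['tcp_pos'])
r.servo_line([*q,.32],speed=.08)
r.wait(.2); st=r.sense(); print(st['clock'],st['opening'],st['contact_force']-f0,st['tcp_pos'])
s=snap('wrist','w7'); snap('scene','s7'); print(proj(s,[*st['tcp_pos'][:2],.094+.074]))
crop('s7',270,60,400,160,6,'s7c')
E
```

```text
[ 0.57768716 -0.2912946   0.24708892]
0.050365174380733575 [-0.23511589  0.0996753  -0.6574489 ] [ 0.57749329 -0.29120224  0.24595882]
20.6583 0.05064305587597068 [-0.92586627 -1.12066179 -0.28625974] [ 0.57745135 -0.29117067  0.3192687 ]
[258.36790219 265.55252736]
```

View pics/w7.png

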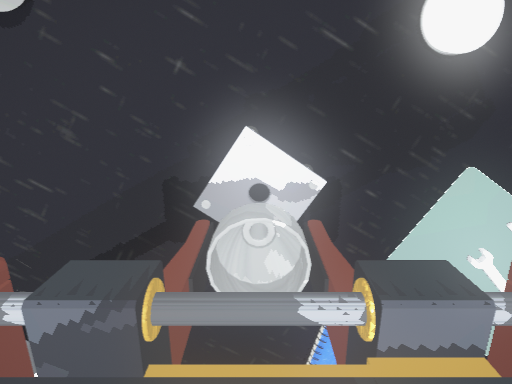

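View pics/s7c.png

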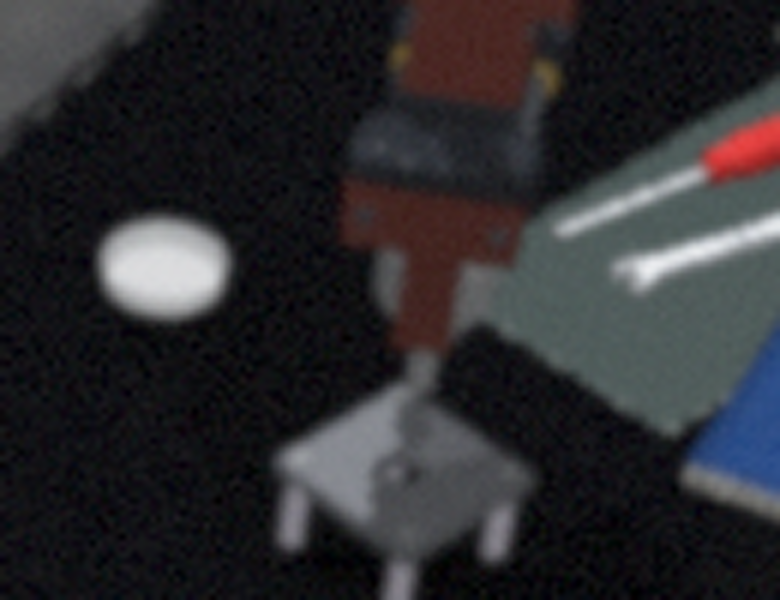

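The funnel is out of the plate, rim at about (259,258), and looks upright. I'll raise the spout tip to about 0.176, cross and stop over the balance.

```bash
python3 - <<'E'
from h import *
p=np.load('p.npy'); q=[.5775,-.2912]
s=load('w7'); print(proj(s,[.5775,-.2912,.096]))
r.servo_line([*q,.40],speed=.12)
r.servo_line([*p,.40],speed=.15)
r.servo_line([*p,.285],speed=.08); r.wait(.3)
st=r.sense(); print(st['clock'],st['opening'],st['tcp_pos'],st['orientation'])
s=snap('wrist','w8'); S=snap('scene','s8');T=snap('top','t8')
tip=.285-.246+.022
print(tip,proj(S,[*p,tip]),proj(S,[*p,.086]),proj(S,[*p,.133]))
crop('s8',90,190,220,290,6,'s8c')
E
```

```text
[258.54779534 212.0192982 ]
27.5417 0.050321664860491555 [0.60042516 0.2979724  0.28520201] [ 1.79996597e+02 -1.90573528e-02  3.00001315e+01]
0.06099999999999998 [140.75346716 262.01529353] [138.15294475 254.95675006] [132.94509691 240.82119779]
```

View pics/w8.png

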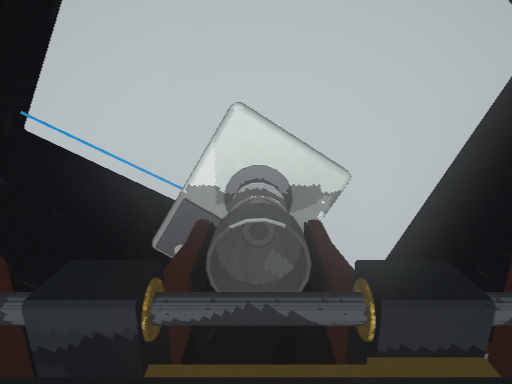

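View pics/s8c.png

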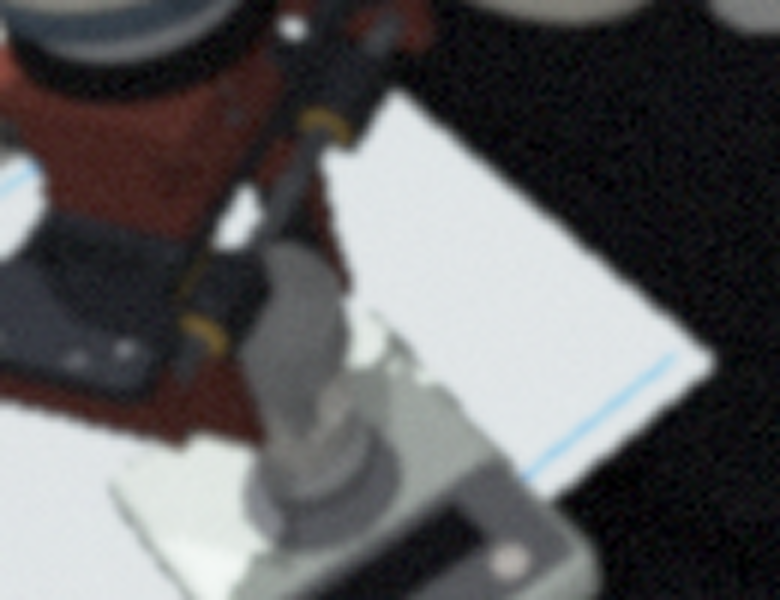

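I made a height error. TCP 0.285 puts the tip at 0.061, below the crucible rim at 0.086, so the spout is hanging inside the cup. It's centred and by nominal geometry has about 5 mm of clearance to the walls and about 2 mm to the floor. I'll go straight up to the correct TCP of about 0.320 and check the crucible.

```bash
python3 - <<'E'
from h import *
p=np.load('p.npy')
a=r.sense()['contact_force']
r.servo_line([*p,.322],speed=.03); r.wait(.5)
st=r.sense(); print(st['clock'],st['opening'],st['tcp_pos'],st['orientation'],a,st['contact_force'])
w=snap('wrist','w9'); S=snap('scene','s9');T=snap('top','t9')
for z in (.055,.086,.098,.17): print(z,proj(S,[*p,z]),proj(w,[*p,z]))
crop('s9',90,190,220,290,6,'s9c'); crop('w9',180,130,340,310,4,'w9c') if 0 else crop('w9',180,140,340,290,4,'w9c')
crop('t9',200,120,300,220,6,'t9c')
E
```

```text
29.575 0.04982408372031737 [0.6004208  0.29792803 0.32198479] [1.79999504e+02 2.04170240e-03 2.99985318e+01] [-0.60068728  0.0516647  -0.14349417] [ 0.14801928 -0.54493772 -0.42585297]
0.055 [141.36122285 263.66491207] [258.18092175 193.69930691]
0.086 [138.15294475 254.95675006] [258.15644877 206.13402426]
0.098 [136.86414268 251.4585816 ] [258.14517683 211.86129292]
0.17 [128.52252383 228.81710035] [258.04077342 264.90863539]
```

View pics/s9c.png

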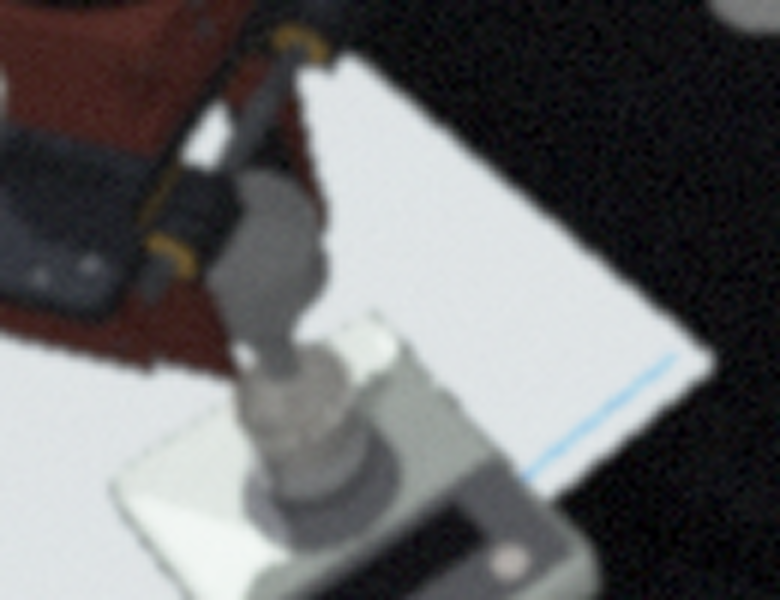

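View pics/w9c.png

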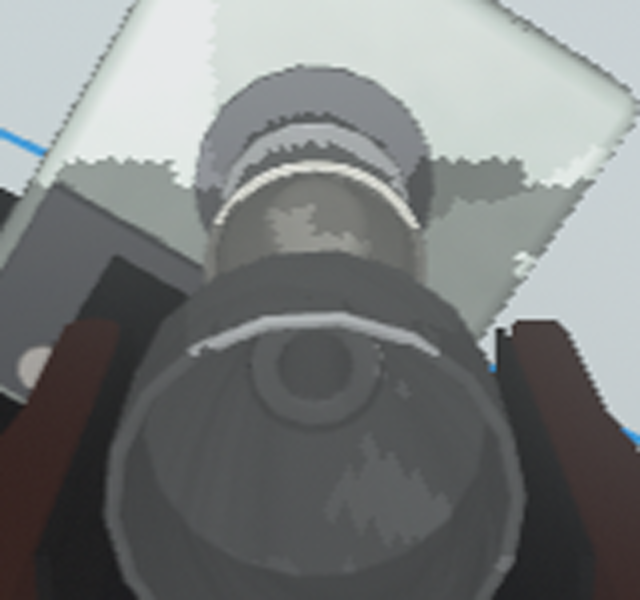

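View pics/t9c.png

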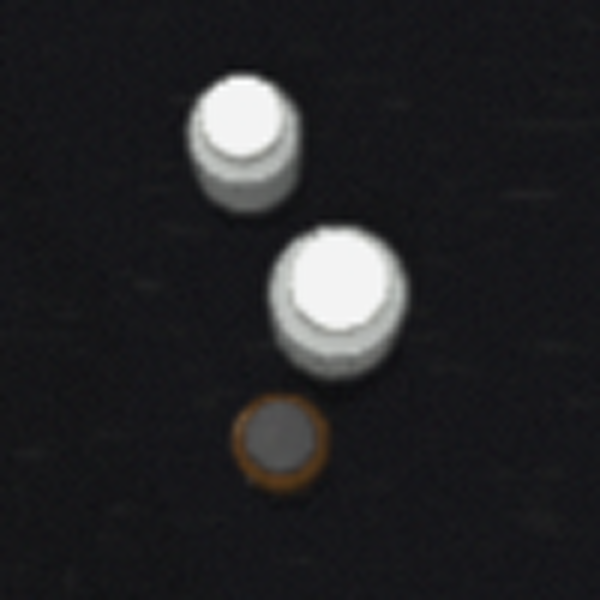

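The crucible hasn't moved: scene rim at about (139,255.5) against an expected (138.2,255.0), and the wrist ring matches too. The spout tip is at about (137,251.5) as planned, just above the rim, and the bottles are unmoved. I'll set the 10 mm gap and hand in.

```bash
python3 - <<'E'
from h import *
p=np.load('p.npy')
r.servo_line([*p,.3205],speed=.02); r.wait(.5)
st=r.sense(); print(st['clock'],st['tcp_pos'],st['orientation'],st['opening'],abs(st['joint_vel']).max())
print(r.hand_in())
E
```

```text
30.475 [0.60040147 0.29796856 0.32051961] [-1.79999141e+02 -3.89942576e-03  3.00005601e+01] 0.05035271220739785 0.09384300417203716
the job is handed in; nothing more can be done
None
```

The crucible is on the pan, and I handed the job in at 30.5 s with the gripper holding the funnel above it. One error on the way could have failed the run.

**Crucible:** I set it down slowly until it touched the pan, with about 5 N of contact force. I then eased off and let go. It stands upright, within about 1–2 mm of the pan's centre as measured in the images.

**Funnel:** I lifted it from its stand and carried it over the bottles with the spout tip about 5 cm above the tallest one. It is upright and still. By arm kinematics the tip is about 10 mm above the rim, and it is within about 1–2 mm of the mouth's centre.

**The error:** I first lowered the funnel to the wrong height. The spout went about 25 mm into the crucible, nominally about 2 mm above its floor. I raised it straight back up. The force readings stayed within noise (about 1 N), and the pictures showed the crucible had not moved. The sensor is too coarse to rule out a brief light touch above the 0.2 N limit.

**Last checks:**
- **Crucible rim:** it was within about 1 pixel of where I expected it in both the scene and wrist views.
- **Spout tip:** it was where I expected it in the scene view.
- **Bottles:** they appeared unmoved from above.
- **Grip:** the opening was 50.4 mm, matching the funnel's 50 mm band.

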